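# Sort squeegees and ink knives at the screen-printing bench

### The arm

A 6-joint arm with a two-finger parallel gripper is mounted at the origin on the work surface. World frame = base frame: x ahead of the robot, y to its left, z up, the work surface at z = 0. Lengths are in m, angles in rad, forces in N, time in s.
With the tool pointing down it reaches from about 0.225 to 0.875 m from the base axis. Payload 3.4 kg.
Tool frame: the origin (TCP) lies midway between the tips of the shut fingers; the grasp point (between the pads) lies 19 mm behind it (manip.grasp_offset is the distance from the TCP to the grasp point, in m); x points along the fingers, y is the direction in which the jaws open and shut, and the axes are right-handed (so a half turn about x gives the same grasp; the last joint's range is limited). The gripper opens to 85 mm and grips with 20 to 120 N. Pads are 22 mm wide; open, the fingers measure 114 mm over their backs; the gripper's body (76 mm by 85 mm) begins 54 mm behind the grasp point. The pads swing forward as they close: fully open they stand 13 mm farther back than shut.
Start: joints at [-1.405, 0.276, 1.505, -0, 1.361, -0.121], TCP at [0.163, -0.552, 0.231] pointing down, gripper open.
Joint ranges: [-2.89, 2.89], [-0.75, 2.08], [0.22, 2.7], [-1.18, 4.32], [0.11, 2.71], [-2.7, 2.7]. Speed limits (rad/s): [2.57, 2.57, 3.14, 3.14, 3.14, 3.14].

### API

Orientations are given as a unit quaternion [w, x, y, z].
In Python, from rig import manip gives the robot as it stands.
- The arm moves only by the shell command python3 -m creep 'ROWS' [OPENING] [FORCE]. ROWS is a JSON object of lists of equal length, an entry for each row: "delta_pos": the shift along the tool's x, y, z in cm, a list of three; "dr": the turn, a rotation vector about the tool's x, y, z in rad, a list of three. In form: {"delta_pos": [[dx, dy, dz], ...], "dr": [[rx, ry, rz], ...]}. A call has 1 to 10 rows; each row is the pose to reach, as a shift and turn from the pose commanded when the call began, along the tool's axes at that moment; what a row does not reach only later rows make up. A row lasts 1/10 s, in which the tool goes at most 50 mm and 8.59 degrees, less where a joint would pass 70% of its speed; a pose out of reach is approached as far as the arm can. A call with a gripper value outside its range is refused whole. OPENING is the opening, from -1 (shut) to 1 (fully open), set as the call begins (- or left out, the last holds). The fingers move at their own pace and stop on an object; FORCE is the grip in N (left out, the last holds). Time passes only in rows, so rows that repeat a pose let the fingers close. It gives the time, the measured TCP pose, the force and the opening at its end, in the units of the state.
- manip.get_state(): the state, without advancing time (a new reading comes with each control period).
- manip.get_image(name): name is "scene" or "top" or "wrist"; returns a dict with "pixels" (400x640x3 uint8, blue, green, red), "depth" (400x640 float32, m along the optical axis (not along the pixel's ray), 0 where there is no reading), "intrinsics" (3x3 intrinsics, pixels), "k1" (the pictures are not rectified: a ray, as slopes to the right and down, at radius r is drawn at 1 + k1 r^2 times it, then the intrinsics apply), "rvec" (rotation vector, rad) and "tvec" (3), from world to camera coordinates, as OpenCV has them. Camera axes: x right, y down, z forward; pixel columns grow to the right and rows downward; lengths in m; the calibration is good to about 2 mm. A picture is of the moment at which its call begins.
- manip.sign_off(): hands the job in, once; it reports no verdict.
The state is a dict: "clock": time; "qpos": joint angles; "qd": joint speeds; "effort": joint torques, N m; "position": TCP position; "ee_rot": TCP orientation; "contact_force": force on the tool from outside, world axes, zero at the start; "moment": the same for the moment, N m; "width": finger opening in m.
Only numpy, scipy, OpenCV 4.12 (cv2) and the standard library are available. Lean on these libraries where they do the work, as an engineer would, in place of code of your own. Each camera call takes 0.05 s, during which the arm holds its last target. There are 200 camera calls.

### The job

Clear the printing tools off the bench paper: stand the squeegee in the deep bin on its wooden back, rubber blade up, beside the one that already stands there, and lay both ink knives flat on the bottom of the long shallow tray. Both squeegees must end up standing; leave the tape roll, ink jar and taped wooden block that stand among the tools where they are.

Things in the scene. Friction and masses are not known exactly. Their poses are not given: they have to be found in the camera images.
- squeegee1: The squeegee to put away. Hand squeegee: pale wooden bar 110 long (its x) x 28 wide (its y) x 32 high, with a black rubber blade 108 x 8 rising 21 mm from the middle of its top (53 in all), about 90 g. It starts on the bench, standing on the wooden bar, blade up. Origin: centre of the underside of the bar; z up through the blade. Grip the bar across its 28 mm width, fingers either side of the blade.
- squeegee2: A squeegee of the same shape, already standing blade up on the floor of the deep bin, loose, along the bin's x and 46 to 58 mm towards its +y from the middle, so that the bin's -y half is free. Origin at the centre of its underside, x along its length, z up through the blade.
- knife1: First ink knife: 163 long, 60 g, lying flat along its x. Wooden handle 22 wide (its y) x 18 high, from x = -65 to +25; flat steel blade 24 wide, 3 thick, 9 mm up, from x = +25 to +98 (rounded tip). Origin: on the underside of the handle, near the point of balance and 25 mm behind the blade; z up. Grip the handle at the origin across its 22 mm width.
- knife2: Second ink knife, the same as the first: handle x = -65 to +25, 22 wide, 18 high, blade to x = +98; origin on the underside of the handle, z up.
- bin_in (a point): Deep bin, fixed to the bench, open-topped grey plastic, 170 (x) x 200 (y) x 60 high outside, walls and floor 4 mm (inside 162 x 192). This point: centre of its inner floor, 4 mm above the bench; axes along its sides, z up. It stands left or right of the tools.
- tray_in (a point): Long shallow tray, fixed to the bench, open-topped grey plastic, 250 (x, its long side) x 170 (y) x 35 high outside, walls and floor 4 mm (inside 242 x 162). This point: centre of its inner floor, 4 mm above the bench; axes along its sides, z up. It stands on the other side from the bin.
- tape: Blue tape roll lying flat among the tools, 80 across, 24 high, loose; origin at the centre of its underside. Not to be disturbed.
- jar: Small ink jar with black cap standing among the tools, 48 across, 58 high, loose; origin at the centre of its underside. Not to be disturbed. Other loose things up to 120 high stand beyond the tools, more than 0.8 m out from the robot.
- block: Wooden block with blue tape round its middle, standing among the tools, 40 (x) x 70 (y) x 45 high, loose; origin at the centre of its underside. Not to be disturbed.

How it is judged:
By the outcome, as a careful person would: the job done as asked, in the order asked, and still so for the second after the job is handed in, with the robot touching nothing.
It also fails if it takes over 61 s, if anything falls off the work surface, if the arm or the gripper's body presses on something with over 40 N, if the wrist force passes 120 N, or if a joint passes its speed limit or range.

## Working session

There is one attempt and no reset: what is moved stays moved. The work goes in short steps, Python scripts to look and compute and a shell command to move; the robot and the scene stay as the last step left them, time stands still between calls to the robot, and variables do not carry over. Pictures are saved under pics/ and viewed, about 8 in all and at most 12, crops included, and the job is handed in when it is done.

```bash
ls; mkdir -p pics; python3 - <<'E'
from rig import manip
import cv2,pickle,numpy as np
s=manip.get_state();print({k:np.round(v,3).tolist() for k,v in s.items()},manip.grasp_offset)
d={n:manip.get_image(n) for n in("top","scene")}
pickle.dump(d,open('a.pkl','wb'))
for n in d:
  cv2.imwrite(f'pics/{n}0.png',d[n]['pixels']);print(n,d[n]['intrinsics'],d[n]['k1'],d[n]['rvec'],d[n]['tvec'])
E
```

```text
pics
{'clock': 0.0, 'qpos': [-1.405, 0.277, 1.506, 0.0, 1.361, -0.121], 'qd': [-0.001, 0.001, 0.0, 0.001, -0.003, 0.001], 'effort': [0.001, -41.678, -24.581, -0.0, 0.011, -0.0], 'position': [0.163, -0.551, 0.23], 'ee_rot': [-0.1, -0.7, -0.102, 0.7], 'contact_force': [0.001, -0.161, -0.024], 'moment': [0.035, 0.009, -0.004], 'width': 0.085} 0.0187
top [[476.45477396   0.         324.78922191]
 [  0.         476.45477396 204.17425223]
 [  0.           0.           1.        ]] -0.06301595900525558 [ 2.19161404 -2.14444088  0.06426266] [0.02804248 0.55571013 1.19199522]
scene [[437.69507284   0.         326.13109511]
 [  0.         437.69507284 207.05989561]
 [  0.           0.           1.        ]] -0.05572575728600971 [ 2.38582681  0.96235274 -0.2985578 ] [-0.40866819 -0.29013786  1.29131238]
```

View pics/top0.png

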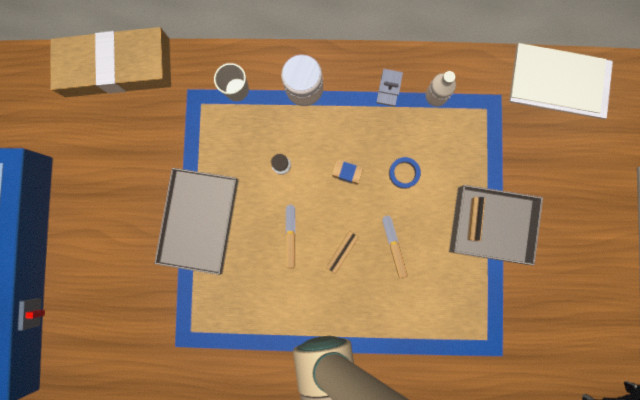

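View pics/scene0.png

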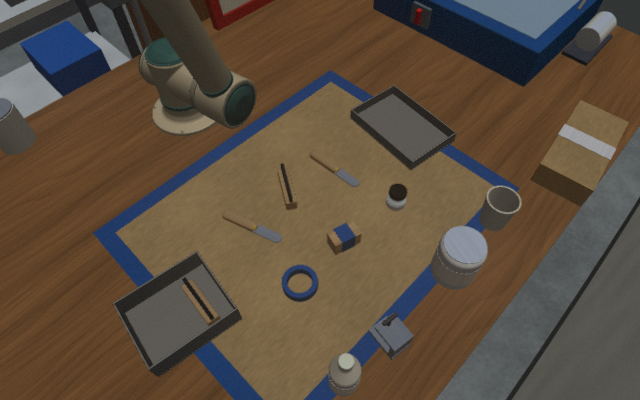

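The top view shows the tray on the left (197,222) and the bin on the right (497,226), with squeegee2 in its left half (476,218). Squeegee1 is at (343,252) and the knives are at (291,237) and (395,247), blades pointing away. The jar is at (281,163), the block at (348,172) and the tape at (405,172).

```bash
cat > h.py <<'E'
import numpy as np,cv2
from scipy.spatial.transform import Rotation as Ro
def cam(im):
    R=cv2.Rodrigues(np.array(im['rvec']))[0];return R,np.array(im['tvec']).ravel()
def slopes(im,uv):
    K=im['intrinsics'];uv=np.asarray(uv,float).reshape(-1,1,2)
    return cv2.undistortPoints(uv,K,np.array([im['k1'],0,0,0.])).reshape(-1,2)
def plane(im,uv,z):
    R,t=cam(im);d=np.c_[slopes(im,uv),np.ones(len(np.reshape(uv,(-1,2))))]@R;c=-R.T@t
    return c+d*((z-c[2])/d[:,2])[:,None]
def cloud(im):
    R,t=cam(im);v,u=np.mgrid[:400,:640];uv=np.c_[u.ravel(),v.ravel()]
    p=np.c_[slopes(im,uv),np.ones(len(uv))]*im['depth'].reshape(-1,1)
    return ((p-t)@R).reshape(400,640,3)
def pca(p):
    c=p.mean(0);w,v=np.linalg.eigh(np.cov((p-c).T));a=v[:,-1];return c,a,np.sqrt(w)
def rect(p):
    (c,s,a)=cv2.minAreaRect(p.astype(np.float32)*1000);return np.round(c,1),np.round(s,1),round(a,1)
E
python3 - <<'E'
import pickle;from h import *
d=pickle.load(open('a.pkl','rb'));im=d['top'];P=cloud(im);z=P[...,2]
b=z[280:320,210:280];print('bench z',np.median(b),b.std())
m=((z>0.007)&(im['depth']>0)).astype(np.uint8);m[:, :150]=0;m[:110]=0;m[330:]=0;m[:,560:]=0
n,l,st,ce=cv2.connectedComponentsWithStats(m)
for i in range(1,n):
    if st[i,4]<60: continue
    p=P[l==i];print(i,st[i],np.round(ce[i]),'z',np.round(np.percentile(p[:,2],[5,50,95]),4),rect(p[:,:2]))
cv2.imwrite('pics/m.png',cv2.resize(np.hstack([im['pixels'][120:320,150:550]]),(800,400),interpolation=cv2.INTER_CUBIC))
hsv=cv2.cvtColor(im['pixels'],cv2.COLOR_BGR2HSV)
for q in[(291,218),(291,250),(391,232),(399,262),(343,252),(220,300),(335,262),(497,240),(476,218)]:print(q,hsv[q[1],q[0]],P[q[1],q[0]].round(4))
E
```

```text
bench z 0.0022664617682563704 0.07352475973928609
475 [271 153  20  22 327] [280. 164.] z [0.0173 0.0582 0.063 ] (array([659.5, 157.3]), array([49.6, 56.4]), 87.4)
531 [388 157  33  33 462] [404. 173.] z [0.0117 0.0247 0.0292] (array([ 640.9, -161.3]), array([82.1, 80.4]), 80.8)
568 [332 160  31  25 503] [347. 172.] z [0.0257 0.0468 0.0507] (array([638.4, -11.9]), array([76.4, 44.6]), 70.3)
626 [ 155  168   83  107 1533] [194. 221.] z [0.0074 0.0243 0.0388] (array([505.4, 373.4]), array([184.7, 254.2]), 81.2)
672 [176 175  20  15  62] [185. 182.] z [0.0071 0.0077 0.0106] (array([603.6, 408. ]), array([21.2, 55.8]), 46.5)
770 [ 449  185   95   80 2675] [492. 222.] z [0.0075 0.037  0.0631] (array([ 512.8, -401.2]), array([223.5, 181.6]), 81.2)
996 [285 205  12  65 564] [290. 237.] z [0.0092 0.0161 0.0221] (array([470. , 126.9]), array([164.5,  28.4]), 1.8)
1139 [382 216  25  62 578] [394. 247.] z [0.0096 0.0157 0.0222] (array([ 452.3, -138.8]), array([160.4,  27.7]), 15.5)
1284 [326 232  32  42 493] [342. 252.] z [0.0296 0.0346 0.0568] (array([434.8,  -4.6]), array([ 32.3, 110.2]), 58.0)
1330 [497 236  20  20  72] [507. 245.] z [0.0071 0.0082 0.0119] (array([ 461.8, -422.5]), array([36. , 54.3]), 24.6)
(291, 218) [118  21 171] [0.5184 0.1265 0.0122]
(291, 250) [ 17 120 206] [0.4365 0.1233 0.0217]
(391, 232) [114  23 175] [ 0.4879 -0.1301  0.0164]
(399, 262) [ 16 117 205] [ 0.4125 -0.1507  0.0214]
(343, 252) [15 90 94] [ 0.4351 -0.0082  0.0563]
(220, 300) [ 17 122 193] [0.3032 0.3051 0.003 ]
(335, 262) [15 93 82] [0.4101 0.011  0.0541]
(497, 240) [ 15  32 157] [ 0.4732 -0.4052  0.0045]
(476, 218) [ 16 114 139] [ 0.5268 -0.3409  0.0381]
```

View pics/m.png

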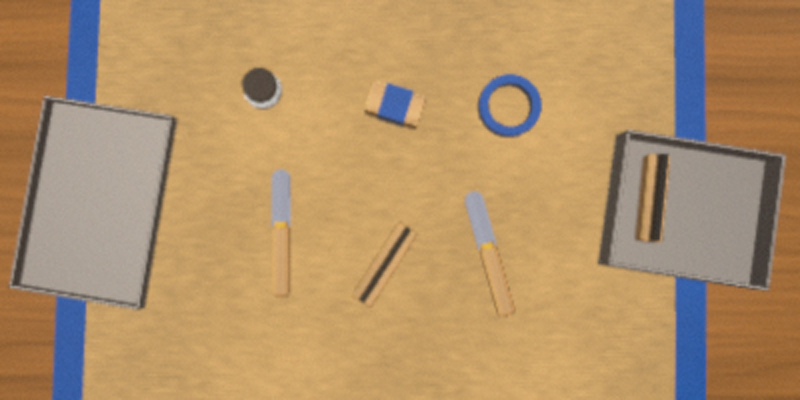

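```bash
cat >> h.py <<'E'
def go(xyz,yaw):
    """print delta (cm, tool axes) and rotvec to reach TCP xyz pointing down with tool y along yaw(deg, mod 180)"""
    from rig import manip
    s=manip.get_state();q=s['ee_rot'];R=Ro.from_quat([q[1],q[2],q[3],q[0]]).as_matrix()
    best=None
    for k in(0,180):
        a=np.radians(yaw+k);y=np.array([np.cos(a),np.sin(a),0]);x=np.array([0,0,-1.])
        T=np.c_[x,y,np.cross(x,y)];dr=Ro.from_matrix(R.T@T).as_rotvec()
        q1=np.arctan2(xyz[1],xyz[0])-s['qpos'][0]
        print('delta',np.round(R.T@(np.array(xyz)-s['position'])*100,2),'dr',dr.round(3),'dq1',q1.round(2),'q6',s['qpos'][5].round(3),'q6 est +/-',(s['qpos'][5]+dr[0]+q1).round(2))
    print('pos',np.round(s['position'],4),'yaw',np.degrees(np.arctan2(R[1,1],R[0,1])).round(1),'t',s['clock'],'w',s['width'],'F',np.round(s['contact_force'],1))
E
python3 - <<'E'
import pickle;from h import *
d=pickle.load(open('a.pkl','rb'))
B={'bin':((430,175,555,275),.05,.075,90),'tray':((145,160,245,280),.032,.05,90),'sq2bar':((462,190,488,248),.032,.045,0),'sq2blade':((462,190,490,248),.049,.065,0),'sq1bar':((320,225,365,280),.03,.042,0),'sq1blade':((320,225,365,280),.048,.065,0),'k1':((280,200,300,272),.009,.03,0),'k2':((380,212,410,282),.009,.03,0),'k1h':((280,200,300,272),.019,.03,0),'k2h':((380,212,410,282),.019,.03,0)}
im=d['top'];P=cloud(im)
for k,(b,lo,hi,_) in B.items():
    p=P[b[1]:b[3],b[0]:b[2]].reshape(-1,3);p=p[(p[:,2]>lo)&(p[:,2]<hi)]
    c,a,w=pca(p[:,:2]);print(k,len(p),rect(p[:,:2]),'pca',(c*1000).round(1),np.degrees(np.arctan(a[1]/a[0])).round(1))
go((.435,-.006,.15),58)
E
```

```text
bin 858 (array([ 511. , -390.2]), array([200.7, 169.7]), 81.9) pca [ 518.6 -380.2] 83.7
tray 570 (array([506.2, 368.9]), array([174.1, 249.7]), 82.4) pca [503.3 371. ] -7.2
sq2bar 296 (array([ 535.2, -344.7]), array([ 30.6, 126. ]), 83.2) pca [ 528.3 -339.5] -7.0
sq2blade 236 (array([ 541.2, -323.8]), array([ 66.4, 126.2]), 77.2) pca [ 535.8 -337.6] 8.5
sq1bar 315 (array([434.8,  -5.6]), array([ 27.8, 109. ]), 58.5) pca [434.8  -5.3] -31.8
sq1blade 145 (array([433.9,  -5.1]), array([  8.1, 106.4]), 58.6) pca [433.9  -5. ] -31.5
k1 542 (array([471.1, 126.7]), array([ 29.9, 161.4]), 88.9) pca [468.1 127.5] 2.1
k2 561 (array([ 455.2, -139.8]), array([164.6,  49.2]), 7.5) pca [ 450.8 -138.7] 16.4
k1h 156 (array([469.8, 128.2]), array([152.9,  18.2]), 1.7) pca [438.3 127.2] 2.6
k2h 155 (array([ 439.6, -141.6]), array([131.9,  21.1]), 17.3) pca [ 417.5 -148.7] 17.3
delta [  8.14 -44.56 -41.55] dr [-2.296e+00 -2.000e-03  1.000e-03] dq1 1.39 q6 -0.121 q6 est +/- -1.03
delta [  8.14 -44.56 -41.55] dr [0.845 0.001 0.002] dq1 1.39 q6 -0.121 q6 est +/- 2.12
pos [ 0.1625 -0.551   0.2305] yaw -73.6 t 0.1 w 0.08538874347899915 F [-0.7 -0.3 -0.1]
```

```bash
python3 -m creep '{"delta_pos":[[0,-1.4,-1.3],[0.3,-4,-3.8],[0.8,-7,-6.5],[1.5,-10,-9.3],[2.3,-13,-12],[3.2,-16,-15],[4,-19.5,-18],[5,-23,-21.4],[6,-26,-24.2],[7,-29,-27]],"dr":[[0.05,0,0],[0.13,0,0],[0.22,0,0],[0.32,0,0],[0.42,0,0],[0.52,0,0],[0.62,0,0],[0.72,0,0],[0.8,0,0],[0.845,0,0]]}' 0.35 40; python3 -c "
from h import *;go((.4345,-.0053,.12),58.3)"
```

```text
clock: 1.1
position: [0.3399, -0.1952, 0.1609]
ee_rot: [-0.196, 0.68, -0.196, -0.679]
contact_force: [1.9, -0.9, -0.2]
width: 0.0575
delta [  4.09 -21.11   2.08] dr [3.134 0.    0.   ] dq1 0.69 q6 1.432 q6 est +/- 5.25
delta [  4.09 -21.11   2.08] dr [-0.008 -0.     0.   ] dq1 0.69 q6 1.432 q6 est +/- 2.11
pos [ 0.3399 -0.1952  0.1609] yaw -122.1 t 1.1 w 0.057501634935398005 F [ 1.9 -0.9 -0.2]
```

```bash
python3 -m creep '{"delta_pos":[[0.6,-3.5,0.4],[1.4,-7.5,0.8],[2.2,-11.5,1.2],[3,-15,1.6],[3.6,-18,1.8],[4,-20,2],[4.1,-21.1,2.1],[4.1,-21.1,2.1],[4.1,-21.1,2.1]],"dr":[[0,0,0],[0,0,0],[0,0,0],[0,0,0],[0,0,0],[0,0,0],[-0.007,0,0],[-0.007,0,0],[-0.007,0,0]]}'; python3 - <<'E'
from h import *
from rig import manip
go((.4345,-.0053,.004),58.3)
im=manip.get_image('wrist');cv2.imwrite('pics/w1.png',im['pixels'])
P=cloud(im);m=(P[...,2]>.027)&(P[...,2]<.045)&(im['depth']>0)&(np.hypot(P[...,0]-.4345,P[...,1]+.005)<.07)
p=P[m];print(len(p),rect(p[:,:2]))
E
```

```text
clock: 2.0
position: [0.4332, -0.0074, 0.1203]
ee_rot: [0.192, -0.68, 0.193, 0.681]
contact_force: [1.5, -0.2, 0.2]
width: 0.0578
delta [11.63 -0.26 -0.  ] dr [-3.139e+00  1.000e-03  0.000e+00] dq1 0.17 q6 1.945 q6 est +/- -1.03
delta [11.63 -0.26 -0.  ] dr [ 0.002  0.    -0.001] dq1 0.17 q6 1.945 q6 est +/- 2.11
pos [ 0.4332 -0.0074  0.1203] yaw -121.6 t 2.0 w 0.05783741203559837 F [ 1.5 -0.2  0.2]
2547 (array([436.9,  -5.5]), array([ 28. , 109.5]), 58.4)
```

View pics/w1.png

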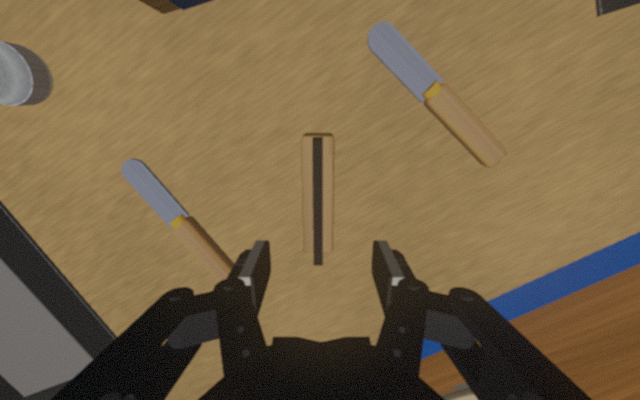

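The wrist view shows squeegee1 at (318,198), centred between the fingers at (255,265) and (385,265), with its blade along the tool's axis. Next I descend and grip.

```bash
python3 -m creep '{"delta_pos":[[2,-0.1,0],[5,-0.1,0],[8,-0.1,0],[10,-0.1,0],[11,-0.1,0],[11.5,-0.1,0],[11.6,-0.1,0],[11.6,-0.1,0]],"dr":[[0,0,0],[0,0,0],[0,0,0],[0,0,0],[0,0,0],[0,0,0],[0,0,0],[0,0,0]]}'; python3 -m creep '{"delta_pos":[[0,0,0],[0,0,0],[0,0,0],[0,0,0],[0,0,0],[0,0,0]],"dr":[[0,0,0],[0,0,0],[0,0,0],[0,0,0],[0,0,0],[0,0,0]]}' -1 50;  python3 -m creep '{"delta_pos":[[-1,0,0],[-4,0,0],[-8,0,0],[-11,0,0],[-12.5,0,0],[-13,0,0]],"dr":[[0,0,0],[0,0,0],[0,0,0],[0,0,0],[0,0,0],[0,0,0]]}'; python3 - <<'E'
from h import *
# place at bin frame (0,-42), yaw -8
a=np.radians(-8);c=np.array([.511,-.390])+np.array([[np.cos(a),-np.sin(a)],[np.sin(a),np.cos(a)]])@[0,-.042]
print(c);go((*c,.13),82)
E
```

```text
clock: 2.85
position: [0.4348, -0.0064, 0.0049]
ee_rot: [-0.193, 0.681, -0.193, -0.68]
contact_force: [0.5, -0.1, -0.1]
width: 0.0573
clock: 3.45
position: [0.4348, -0.0061, 0.0051]
ee_rot: [-0.192, 0.681, -0.192, -0.68]
contact_force: [-0.8, 0.9, 6.0]
width: 0.0272
clock: 4.05
position: [0.4351, -0.0062, 0.1367]
ee_rot: [-0.193, 0.682, -0.192, -0.679]
contact_force: [-0.4, 0.2, -1.0]
width: 0.0269
[ 0.50515473 -0.43159126]
delta [  0.73  32.58 -28.24] dr [2.73e+00 1.00e-03 6.00e-03] dq1 -0.53 q6 1.948 q6 est +/- 4.15
delta [  0.73  32.58 -28.24] dr [-0.411 -0.005  0.001] dq1 -0.53 q6 1.948 q6 est +/- 1.0
pos [ 0.4351 -0.0062  0.1367] yaw -121.6 t 4.05 w 0.02688738494828153 F [-0.4  0.2 -1. ]
```

```bash
python3 -m creep '{"delta_pos":[[0,0.9,-0.8],[0,3,-2.6],[0,6,-5.2],[0,9,-7.8],[0,12.2,-10.5],[0,15.4,-13.3],[0,18.6,-16.1],[0,21.6,-18.7],[0,24.4,-21.1],[0,27,-23.4]],"dr":[[-0.02,0,0],[-0.06,0,0],[-0.11,0,0],[-0.16,0,0],[-0.21,0,0],[-0.26,0,0],[-0.31,0,0],[-0.35,0,0],[-0.39,0,0],[-0.411,0,0]]}'; python3 -c "
from h import *;go((.505,-.4315,.13),82)"
```

```text
clock: 5.05
position: [0.4913, -0.3599, 0.1331]
ee_rot: [0.05, -0.705, 0.049, 0.706]
contact_force: [0.1, -1.0, -0.5]
width: 0.0269
delta [ 0.3   6.9  -2.35] dr [ 3.142e+00  2.000e-03 -3.000e-03] dq1 0.04 q6 0.964 q6 est +/- 4.14
delta [ 0.3   6.9  -2.35] dr [-0.     0.002  0.001] dq1 0.04 q6 0.964 q6 est +/- 1.0
pos [ 0.4913 -0.3599  0.1331] yaw -98.0 t 5.05 w 0.026887777145658213 F [ 0.1 -1.  -0.5]
```

```bash
python3 -m creep '{"delta_pos":[[0.1,2.5,-0.8],[0.2,4.5,-1.5],[0.3,6,-2],[0.3,6.7,-2.3],[0.3,6.7,-2.3],[0.3,6.7,-2.3],[0.3,6.7,-2.3]],"dr":[[0,0,0],[0,0,0],[0,0,0],[0,0,0],[0,0,0],[0,0,0],[0,0,0]]}'; python3 - <<'E'
from h import *
from rig import manip
go((.505,-.4315,.010),82)
im=manip.get_image('wrist');cv2.imwrite('pics/w2.png',im['pixels'])
P=cloud(im);m=(P[...,2]>.032)&(P[...,2]<.043)&(im['depth']>0)&(np.hypot(P[...,0]-.528,P[...,1]+.339)<.07)
p=P[m];print(len(p));
if len(p)>10:print(rect(p[:,:2]))
E
```

```text
clock: 5.75
position: [0.5053, -0.4269, 0.1315]
ee_rot: [0.049, -0.705, 0.049, 0.706]
contact_force: [-0.2, 0.5, -0.8]
width: 0.0271
delta [12.15  0.47 -0.04] dr [-3.141e+00 -1.000e-03  1.000e-03] dq1 0.1 q6 0.903 q6 est +/- -2.14
delta [12.15  0.47 -0.04] dr [0.    0.    0.001] dq1 0.1 q6 0.903 q6 est +/- 1.0
pos [ 0.5053 -0.4269  0.1315] yaw -98.0 t 5.75 w 0.027120608638322795 F [-0.2  0.5 -0.8]
2636
(array([ 530.1, -326.4]), array([ 66.2, 108.9]), 83.3)
```

View pics/w2.png

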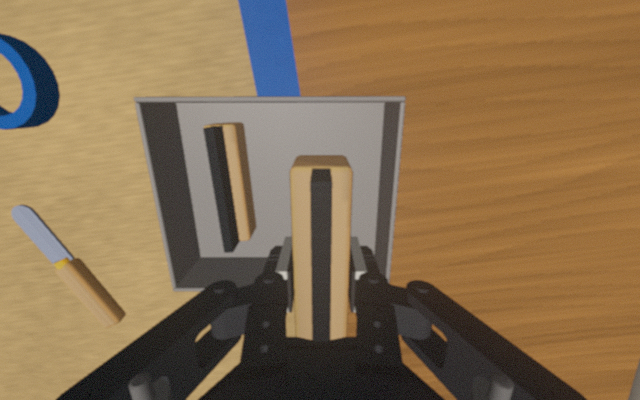

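The wrist view shows squeegee1 held upright at (321,245), over the bin's free half. Squeegee2 at (230,187) is well clear to the left. Lowering it now.

```bash
python3 -m creep '{"delta_pos":[[1.5,0.1,0],[4,0.2,0],[7,0.2,0],[9,0.2,0],[10.5,0.2,0],[11.4,0.2,0],[11.8,0.2,0],[12,0.2,0],[12.1,0.2,0],[12.1,0.2,0]],"dr":[[0,0,0],[0,0,0],[0,0,0],[0,0,0],[0,0,0],[0,0,0],[0,0,0],[0,0,0],[0,0,0],[0,0,0]]}'; python3 -c "
from h import *;go((.505,-.4315,.009),82)"
```

```text
clock: 6.8
position: [0.5055, -0.4305, 0.0111]
ee_rot: [-0.049, 0.706, -0.05, -0.705]
contact_force: [0.6, 0.2, -0.4]
width: 0.0274
delta [0.21 0.1  0.03] dr [ 3.141e+00 -1.000e-03  2.000e-03] dq1 0.1 q6 0.901 q6 est +/- 4.14
delta [0.21 0.1  0.03] dr [-0.001 -0.001 -0.001] dq1 0.1 q6 0.901 q6 est +/- 1.0
pos [ 0.5055 -0.4305  0.0111] yaw -98.0 t 6.8 w 0.02738942309167503 F [ 0.6  0.2 -0.4]
```

```bash
python3 -m creep '{"delta_pos":[[0.07,0,0],[0.14,0,0],[0.2,0,0],[0.2,0,0]],"dr":[[0,0,0],[0,0,0],[0,0,0],[0,0,0]]}'; python3 -m creep '{"delta_pos":[[0,0,0],[0,0,0],[0,0,0],[0,0,0],[-0.5,0,0],[-1.5,0,0],[-4,0,0],[-7,0,0],[-10.5,0,0],[-13,0,0]],"dr":[[0,0,0],[0,0,0],[0,0,0],[0,0,0],[0,0,0],[0,0,0],[0,0,0],[0,0,0],[0,0,0],[0,0,0]]}' 0.1; python3 - <<'E'
from h import *
from rig import manip
go((.455,.1265,.13),92.2)
im=manip.get_image('top');cv2.imwrite('pics/t2.png',cv2.resize(im['pixels'][160:300,250:570],(800,350)))
P=cloud(im)
for n,b in {'sq2':(462,190,489,248),'sq1':(489,190,530,262)}.items():
  p=P[b[1]:b[3],b[0]:b[2]].reshape(-1,3)
  q=p[(p[:,2]>.032)&(p[:,2]<.045)];print(n,len(q));print(pca(q[:,:2])[:2] if len(q)>9 else'')
E
```

```text
clock: 7.2
position: [0.5053, -0.4304, 0.0092]
ee_rot: [-0.049, 0.706, -0.05, -0.705]
contact_force: [-0.9, 0.4, 4.9]
width: 0.0273
clock: 8.2
position: [0.5058, -0.4313, 0.1419]
ee_rot: [-0.048, 0.706, -0.051, -0.704]
contact_force: [1.0, -1.4, -1.0]
width: 0.0468
delta [  0.97 -54.53  12.83] dr [ 2.963 -0.005  0.004] dq1 1.08 q6 0.901 q6 est +/- 4.95
delta [  0.97 -54.53  12.83] dr [-0.179 -0.003 -0.003] dq1 1.08 q6 0.901 q6 est +/- 1.8
pos [ 0.5058 -0.4313  0.1419] yaw -98.0 t 8.2 w 0.04684139930393473 F [ 1.  -1.4 -1. ]
sq2 288
(array([ 0.52776782, -0.33974911]), array([-0.99418751,  0.10766241]))
sq1 262
(array([ 0.51195054, -0.42484846]), array([-9.99999771e-01, -6.77237937e-04]))
```

View pics/t2.png

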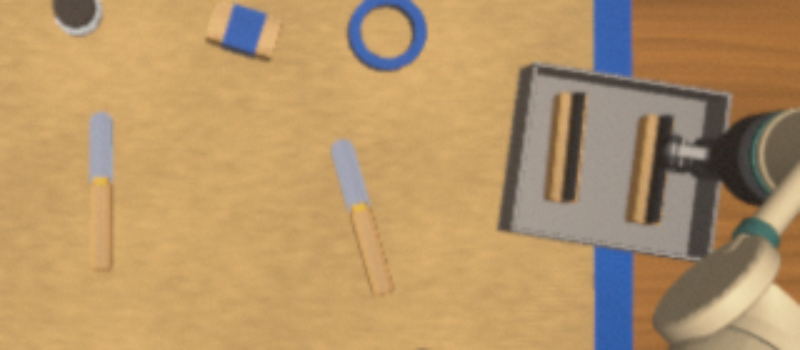

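Both squeegees stand blade up in the bin, squeegee2 at (565,147) and squeegee1 at (650,168). Now knife1.

```bash
python3 -m creep '{"delta_pos":[[0,-1.5,0.4],[0,-5,1.2],[0,-9,2.1],[0,-13.5,3.2],[0,-18,4.2],[0,-22.5,5.3],[0,-27,6.4],[0,-31.5,7.4],[0,-36,8.5],[0,-40,9.4]],"dr":[[0,0,0],[-0.02,0,0],[-0.04,0,0],[-0.06,0,0],[-0.08,0,0],[-0.1,0,0],[-0.12,0,0],[-0.14,0,0],[-0.16,0,0],[-0.179,0,0]]}'; python3 -c "
from h import *;go((.455,.1265,.13),92.2)"
```

```text
clock: 9.25
position: [0.4651, -0.018, 0.137]
ee_rot: [-0.014, -0.706, -0.014, 0.708]
contact_force: [0.5, 0.1, -0.8]
width: 0.047
delta [  0.72 -14.48   0.43] dr [-3.14e+00 -2.00e-03  5.00e-03] dq1 0.46 q6 1.342 q6 est +/- -1.34
delta [  0.72 -14.48   0.43] dr [0.001 0.003 0.001] dq1 0.46 q6 1.342 q6 est +/- 1.8
pos [ 0.4651 -0.018   0.137 ] yaw -87.7 t 9.25 w 0.046973743637813106 F [ 0.5  0.1 -0.8]
```

```bash
python3 -m creep '{"delta_pos":[[0.2,-4,0.1],[0.4,-7.5,0.2],[0.6,-10.5,0.3],[0.7,-12.8,0.4],[0.7,-14,0.4],[0.7,-14.5,0.4],[0.7,-14.5,0.4],[0.7,-14.5,0.4]],"dr":[[0,0,0],[0,0,0],[0,0,0],[0,0,0],[0,0,0],[0,0,0],[0,0,0],[0,0,0]]}'; python3 - <<'E'
from h import *
from rig import manip
im=manip.get_image('wrist');cv2.imwrite('pics/w3.png',im['pixels'])
P=cloud(im);H=np.hypot(P[...,0]-.465,P[...,1]-.1265)<.11
hs=cv2.cvtColor(im['pixels'],cv2.COLOR_BGR2HSV)
m=(P[...,2]>.0145)&(P[...,2]<.027)&(im['depth']>0)&H
m=cv2.morphologyEx(m.astype(np.uint8),cv2.MORPH_OPEN,np.ones((5,5)))
n,l,st,_=cv2.connectedComponentsWithStats(m);i=1+st[1:,4].argmax();p=P[l==i];print('handle',rect(p[:,:2]),np.median(p[:,2]))
m=(P[...,2]>.007)&(hs[...,1]<50)&(hs[...,2]>90)&H&(P[...,2]<.02)
m=cv2.morphologyEx(m.astype(np.uint8),cv2.MORPH_OPEN,np.ones((5,5)))
n,l,st,_=cv2.connectedComponentsWithStats(m);i=1+st[1:,4].argmax();p=P[l==i];print('blade',rect(p[:,:2]),np.median(p[:,2]))
go((.455,.1265,.002),92.2)
E
```

```text
clock: 10.05
position: [0.4583, 0.123, 0.1311]
ee_rot: [-0.014, -0.707, -0.013, 0.707]
contact_force: [0.4, 0.6, -0.9]
width: 0.0471
handle (array([440.3, 127.3]), array([93.7, 20.7]), 2.1) 0.01807617750778579
blade (array([521. , 130.1]), array([67.7, 23.8]), 1.7) 0.010997371938741634
delta [12.92 -0.38  0.32] dr [ 3.141e+00 -1.000e-03 -0.000e+00] dq1 0.16 q6 1.649 q6 est +/- 4.95
delta [12.92 -0.38  0.32] dr [-0.001  0.    -0.001] dq1 0.16 q6 1.649 q6 est +/- 1.8
pos [0.4584 0.1229 0.1312] yaw -87.8 t 10.1 w 0.04669394262381139 F [-0.1 -1.  -0.4]
```

View pics/w3.png

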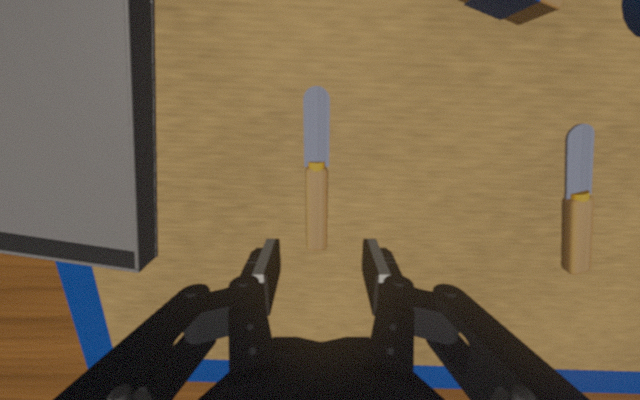

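The wrist view shows knife1's handle at (316,208) and blade at (316,125), centred between the fingers. Descending and gripping.

```bash
python3 -m creep '{"delta_pos":[[2,-0.1,0],[5,-0.2,0],[8,-0.3,0],[10.5,-0.3,0],[12,-0.3,0],[12.7,-0.3,0],[12.9,-0.3,0],[12.9,-0.3,0]],"dr":[[0,0,0],[0,0,0],[0,0,0],[0,0,0],[0,0,0],[0,0,0],[0,0,0],[0,0,0]]}'; python3 -m creep '{"delta_pos":[[0,0,0],[0,0,0],[0,0,0],[0,0,0],[0,0,0],[0,0,0]],"dr":[[0,0,0],[0,0,0],[0,0,0],[0,0,0],[0,0,0],[0,0,0]]}' -1 50;  python3 -m creep '{"delta_pos":[[-0.5,0,0],[-2,0,0],[-5,0,0],[-8,0,0],[-10,0,0],[-10.5,0,0]],"dr":[[0,0,0],[0,0,0],[0,0,0],[0,0,0],[0,0,0],[0,0,0]]}'; python3 - <<'E'
from h import *
a=np.radians(-7.5);c=np.array([.5062,.369])+np.array([[np.cos(a),-np.sin(a)],[np.sin(a),np.cos(a)]])@[-.016,.036]
print(c);go((*c,.10),82.5)
E
```

```text
clock: 10.9
position: [0.4588, 0.1264, 0.0026]
ee_rot: [0.013, 0.707, 0.013, -0.707]
contact_force: [0.0, -0.1, 0.4]
width: 0.0471
clock: 11.5
position: [0.4592, 0.1268, 0.0033]
ee_rot: [0.014, 0.708, 0.014, -0.706]
contact_force: [-1.2, 0.0, 5.5]
width: 0.0207
clock: 12.1
position: [0.4597, 0.1271, 0.1097]
ee_rot: [0.014, 0.709, 0.014, -0.705]
contact_force: [0.1, 0.1, -0.9]
width: 0.021
[0.49503583 0.40678043]
delta [  1.   -27.81  -4.62] dr [-2.972e+00 -1.000e-03 -7.000e-03] dq1 0.56 q6 1.655 q6 est +/- -0.75
delta [  1.   -27.81  -4.62] dr [ 0.17  -0.005  0.001] dq1 0.56 q6 1.655 q6 est +/- 2.39
pos [0.4597 0.1271 0.1097] yaw -87.8 t 12.1 w 0.02098827200495316 F [ 0.1  0.1 -0.9]
```

```bash
python3 -m creep '{"delta_pos":[[0,-1.2,-0.2],[0,-4,-0.7],[0,-7.5,-1.2],[0,-11.5,-1.9],[0,-15.5,-2.6],[0,-19.5,-3.2],[0.2,-23,-3.8],[0.4,-25.6,-4.3],[0.6,-27.2,-4.5],[0.7,-27.8,-4.6]],"dr":[[0.01,0,0],[0.03,0,0],[0.06,0,0],[0.09,0,0],[0.12,0,0],[0.15,0,0],[0.17,0,0],[0.17,0,0],[0.17,0,0],[0.17,0,0]]}';python3 -m creep '{"delta_pos":[[0,0,0],[0,0,0]],"dr":[[0,0,0],[0,0,0]]}'; python3 - <<'E'
from h import *
from rig import manip
go((.495,.4068,.007),82.5)
im=manip.get_image('scene');cv2.imwrite('pics/s3.png',cv2.resize(im['pixels'][20:220,280:500],(660,600)))
E
```

```text
clock: 13.1
position: [0.4927, 0.4072, 0.0988]
ee_rot: [0.045, -0.705, 0.046, 0.706]
contact_force: [-0.2, -1.2, -0.5]
width: 0.0204
clock: 13.3
position: [0.493, 0.405, 0.0999]
ee_rot: [0.046, -0.705, 0.047, 0.706]
contact_force: [0.3, 0.5, -1.2]
width: 0.0206
delta [ 9.29 -0.22 -0.18] dr [ 3.141e+00 -3.000e-03 -1.000e-03] dq1 0.11 q6 2.282 q6 est +/- 5.53
delta [ 9.29 -0.22 -0.18] dr [-0.001  0.001 -0.002] dq1 0.11 q6 2.282 q6 est +/- 2.39
pos [0.493  0.405  0.0999] yaw -97.5 t 13.3 w 0.02063368787124354 F [ 0.3  0.5 -1.2]
```

View pics/s3.png

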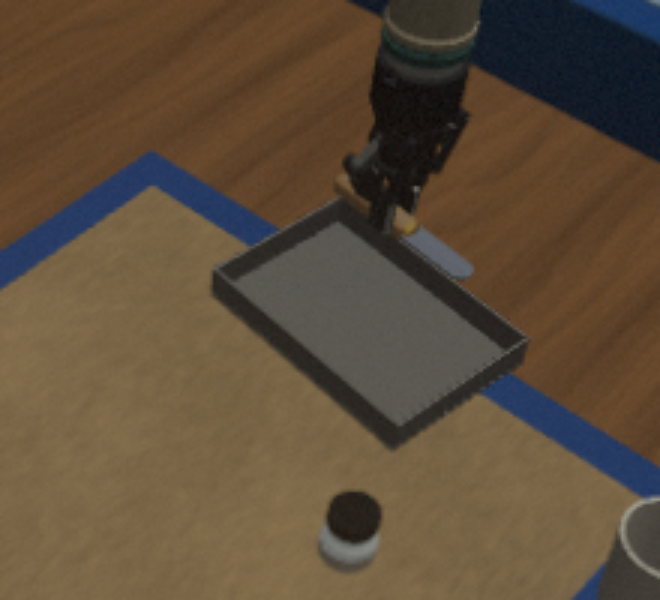

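Knife1 is held level at (405,230) and lies parallel to the tray's long side. Lowering it into the tray.

```bash
python3 -m creep '{"delta_pos":[[1.5,0,-0.1],[4,0,-0.1],[6,0,-0.1],[7.5,0,-0.1],[8.5,0,-0.1],[8.9,0,-0.1],[9.1,0,-0.1],[9.2,0,-0.1],[9.3,0,-0.1],[9.3,0,-0.1]],"dr":[[0,0,0],[0,0,0],[0,0,0],[0,0,0],[0,0,0],[0,0,0],[0,0,0],[0,0,0],[0,0,0],[0,0,0]]}'; python3 -c "
from h import *;go((.495,.4068,.007),82.5)"
```

```text
clock: 14.35
position: [0.4946, 0.4064, 0.0077]
ee_rot: [-0.046, 0.706, -0.046, -0.705]
contact_force: [0.4, -0.1, -0.5]
width: 0.021
delta [ 0.07 -0.04 -0.03] dr [3.141e+00 1.000e-03 1.000e-03] dq1 0.11 q6 2.281 q6 est +/- 5.53
delta [ 0.07 -0.04 -0.03] dr [-0.    -0.001  0.001] dq1 0.11 q6 2.281 q6 est +/- 2.39
pos [0.4946 0.4064 0.0077] yaw -97.5 t 14.35 w 0.020990964855232087 F [ 0.4 -0.1 -0.5]
```

```bash
python3 -m creep '{"delta_pos":[[0.05,0,0],[0.1,0,0],[0.1,0,0]],"dr":[[0,0,0],[0,0,0],[0,0,0]]}'; python3 -m creep '{"delta_pos":[[0,0,0],[0,0,0],[0,0,0],[0,0,0],[-0.5,0,0],[-1.5,0,0],[-4,0,0],[-7,0,0],[-10.5,0,0],[-12.5,0,0]],"dr":[[0,0,0],[0,0,0],[0,0,0],[0,0,0],[0,0,0],[0,0,0],[0,0,0],[0,0,0],[0,0,0],[0,0,0]]}' 0.05; python3 - <<'E'
from h import *
go((.4375,-.1427,.13),106.7)
E
```

```text
clock: 14.65
position: [0.4946, 0.4064, 0.0073]
ee_rot: [-0.046, 0.706, -0.046, -0.705]
contact_force: [-0.8, -0.4, 4.7]
width: 0.0206
clock: 15.65
position: [0.4957, 0.4071, 0.1353]
ee_rot: [-0.047, 0.707, -0.045, -0.704]
contact_force: [0.7, 0.1, -0.4]
width: 0.0449
delta [ 0.35 55.27 -1.42] dr [2.719 0.003 0.006] dq1 -0.89 q6 2.281 q6 est +/- 4.11
delta [ 0.35 55.27 -1.42] dr [-0.423 -0.005  0.002] dq1 -0.89 q6 2.281 q6 est +/- 0.96
pos [0.4957 0.4071 0.1353] yaw -97.5 t 15.65 w 0.044914634308632226 F [ 0.7  0.1 -0.4]
```

```bash
python3 -m creep '{"delta_pos":[[0,1.5,0],[0,5,-0.1],[0,9,-0.2],[0,13.5,-0.3],[0,18,-0.4],[0,22.5,-0.5],[0,27,-0.7],[0,31.5,-0.8],[0,36,-0.9],[0,40,-1]],"dr":[[-0.01,0,0],[-0.04,0,0],[-0.08,0,0],[-0.13,0,0],[-0.18,0,0],[-0.23,0,0],[-0.28,0,0],[-0.33,0,0],[-0.38,0,0],[-0.423,0,0]]}'; python3 -c "
from h import *;go((.4375,-.1427,.13),106.7)"
```

```text
clock: 16.65
position: [0.4499, 0.0061, 0.1307]
ee_rot: [-0.103, -0.699, -0.103, 0.7]
contact_force: [1.0, 0.4, -0.1]
width: 0.0446
delta [ 0.08 13.88  5.49] dr [-3.14e+00 -0.00e+00  3.00e-03] dq1 -0.17 q6 1.137 q6 est +/- -2.18
delta [ 0.08 13.88  5.49] dr [0.002 0.002 0.   ] dq1 -0.17 q6 1.137 q6 est +/- 0.96
pos [0.4499 0.0061 0.1307] yaw -73.2 t 16.65 w 0.04460753604334052 F [ 1.   0.4 -0.1]
```

```bash
python3 -m creep '{"delta_pos":[[0,3.5,1.4],[0,7,2.8],[0,10,4],[0,12.2,4.8],[0,13.4,5.3],[0,13.8,5.5],[0,13.8,5.5],[0,13.8,5.5]],"dr":[[0,0,0],[0,0,0],[0,0,0],[0,0,0],[0,0,0],[0,0,0],[0,0,0],[0,0,0]]}'; python3 - <<'E'
from h import *
from rig import manip
im=manip.get_image('wrist')
P=cloud(im);H=np.hypot(P[...,0]-.452,P[...,1]+.139)<.11
hs=cv2.cvtColor(im['pixels'],cv2.COLOR_BGR2HSV)
def big(n,m):
  m=cv2.morphologyEx(m.astype(np.uint8),cv2.MORPH_OPEN,np.ones((5,5)))
  _,l,st,_=cv2.connectedComponentsWithStats(m);i=1+st[1:,4].argmax();p=P[l==i];print(n,rect(p[:,:2]),np.median(p[:,2]))
big('handle',(P[...,2]>.0145)&(P[...,2]<.027)&(im['depth']>0)&H)
big('blade',(P[...,2]>.007)&(hs[...,1]<50)&(hs[...,2]>90)&H&(P[...,2]<.02))
go((.4375,-.1427,.002),106.7)
im=manip.get_image('top');cv2.imwrite('pics/t3.png',cv2.resize(im['pixels'][140:300,140:460],(800,400)))
E
```

```text
clock: 17.45
position: [0.4386, -0.1386, 0.1311]
ee_rot: [-0.103, -0.699, -0.103, 0.7]
contact_force: [0.6, -0.5, 0.1]
width: 0.0446
handle (array([ 422. , -148.4]), array([93.4, 20.6]), 16.5) 0.01805178188211433
blade (array([ 498.6, -125.1]), array([67.8, 23.4]), 16.3) 0.010983640378754204
delta [12.92  0.37  0.24] dr [-3.14e+00 -1.00e-03  0.00e+00] dq1 0.14 q6 0.82 q6 est +/- -2.18
delta [12.92  0.37  0.24] dr [0.001 0.    0.001] dq1 0.14 q6 0.82 q6 est +/- 0.96
pos [ 0.4388 -0.1385  0.1312] yaw -73.2 t 17.5 w 0.0448933938778699 F [ 0.5 -0.1  0.2]
```

View pics/t3.png

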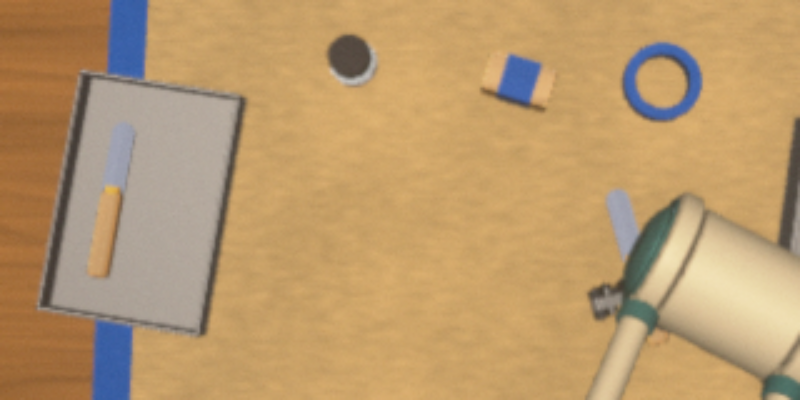

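Knife1 lies flat in the tray at (112,200), and the jar, block and tape have not moved. Now I grip knife2, which the wrist depth puts on the tool's axis after a 3.5 mm shift.

```bash
python3 -m creep '{"delta_pos":[[2,0.2,0],[5,0.35,0],[8,0.35,0],[10.5,0.35,0],[12,0.35,0],[12.7,0.35,0],[12.9,0.35,0],[12.9,0.35,0]],"dr":[[0,0,0],[0,0,0],[0,0,0],[0,0,0],[0,0,0],[0,0,0],[0,0,0],[0,0,0]]}'; python3 -m creep '{"delta_pos":[[0,0,0],[0,0,0],[0,0,0],[0,0,0],[0,0,0],[0,0,0]],"dr":[[0,0,0],[0,0,0],[0,0,0],[0,0,0],[0,0,0],[0,0,0]]}' -1 50;  python3 -m creep '{"delta_pos":[[-0.5,0,0],[-2,0,0],[-5,0,0],[-8,0,0],[-10,0,0],[-11.5,0,0]],"dr":[[0,0,0],[0,0,0],[0,0,0],[0,0,0],[0,0,0],[0,0,0]]}'; python3 - <<'E'
from h import *
a=np.radians(-7.5);c=np.array([.5062,.369])+np.array([[np.cos(a),-np.sin(a)],[np.sin(a),np.cos(a)]])@[-.016,-.034]
print(c);go((*c,.11),82.5)
E
```

```text
clock: 18.35
position: [0.4405, -0.1429, 0.0026]
ee_rot: [0.103, 0.7, 0.103, -0.699]
contact_force: [0.6, 0.4, 0.3]
width: 0.0447
clock: 18.95
position: [0.4409, -0.1434, 0.0033]
ee_rot: [0.103, 0.7, 0.102, -0.699]
contact_force: [0.4, 0.8, 6.8]
width: 0.0209
clock: 19.55
position: [0.4402, -0.1432, 0.1191]
ee_rot: [0.103, 0.7, 0.102, -0.699]
contact_force: [0.2, -1.4, -0.7]
width: 0.0209
[0.48589899 0.33737929]
delta [  0.86 -44.71 -18.2 ] dr [-2.719e+00  2.000e-03 -2.000e-03] dq1 1.07 q6 0.814 q6 est +/- -0.83
delta [  0.86 -44.71 -18.2 ] dr [ 0.423 -0.002 -0.001] dq1 1.07 q6 0.814 q6 est +/- 2.31
pos [ 0.4402 -0.1432  0.1191] yaw -73.3 t 19.55 w 0.020875299486970145 F [ 0.2 -1.4 -0.7]
```

```bash
python3 -m creep '{"delta_pos":[[0,-1.2,-0.5],[0,-4,-1.6],[0,-7.5,-3],[0,-11,-4.5],[0,-15,-6.1],[0,-19,-7.7],[0,-23,-9.4],[0,-27,-11],[0,-31,-12.6],[0,-34.5,-14]],"dr":[[0.01,0,0],[0.04,0,0],[0.08,0,0],[0.13,0,0],[0.18,0,0],[0.23,0,0],[0.28,0,0],[0.33,0,0],[0.38,0,0],[0.423,0,0]]}'; python3 -c "
from h import *;go((.486,.3375,.11),82.5)"
```

```text
clock: 20.55
position: [0.4744, 0.2297, 0.1174]
ee_rot: [-0.047, 0.706, -0.047, -0.706]
contact_force: [0.5, -1.3, -1.3]
width: 0.0209
delta [  0.74 -10.84   0.28] dr [ 3.14 -0.    0.  ] dq1 0.29 q6 2.022 q6 est +/- 5.45
delta [  0.74 -10.84   0.28] dr [-0.001 -0.    -0.   ] dq1 0.29 q6 2.022 q6 est +/- 2.31
pos [0.4744 0.2297 0.1174] yaw -97.6 t 20.55 w 0.020893778409754947 F [ 0.5 -1.3 -1.3]
```

```bash
python3 -m creep '{"delta_pos":[[0.2,-3.5,0.1],[0.4,-6.5,0.2],[0.6,-8.7,0.3],[0.7,-10.2,0.3],[0.7,-10.8,0.3],[0.7,-10.8,0.3],[0.7,-10.8,0.3],[0.7,-10.8,0.3]],"dr":[[0,0,0],[0,0,0],[0,0,0],[0,0,0],[0,0,0],[0,0,0],[0,0,0],[0,0,0]]}'; python3 - <<'E'
from h import *
from rig import manip
go((.486,.3375,.007),82.5)
im=manip.get_image('wrist');cv2.imwrite('pics/w4.png',im['pixels'])
E
```

```text
clock: 21.35
position: [0.4859, 0.334, 0.1104]
ee_rot: [0.046, -0.706, 0.047, 0.706]
contact_force: [0.3, -0.3, -0.9]
width: 0.0205
delta [10.34 -0.35  0.04] dr [ 3.14e+00 -1.00e-03 -0.00e+00] dq1 0.12 q6 2.188 q6 est +/- 5.45
delta [10.34 -0.35  0.04] dr [-0.001  0.    -0.001] dq1 0.12 q6 2.188 q6 est +/- 2.31
pos [0.4859 0.334  0.1104] yaw -97.6 t 21.35 w 0.02046452782808662 F [ 0.3 -0.3 -0.9]
```

View pics/w4.png

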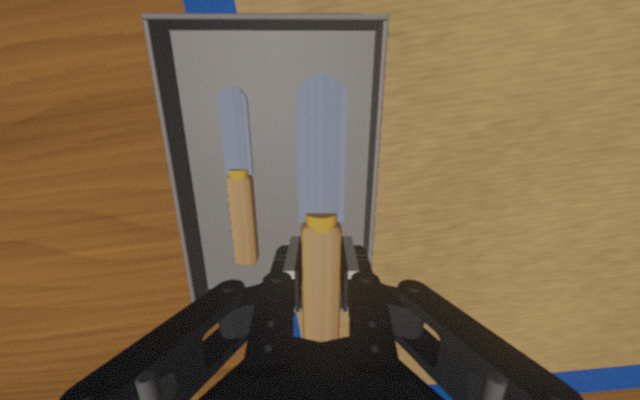

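Knife2 at (322,215) is held over the free side of the tray. Knife1 at (238,175) lies clear to the left. Lowering it now.

```bash
python3 -m creep '{"delta_pos":[[1.5,-0.1,0],[4,-0.1,0],[6.5,-0.1,0],[8.5,-0.1,0],[9.5,-0.1,0],[10,-0.1,0],[10.2,-0.1,0],[10.3,-0.1,0],[10.35,-0.1,0],[10.35,-0.1,0]],"dr":[[0,0,0],[0,0,0],[0,0,0],[0,0,0],[0,0,0],[0,0,0],[0,0,0],[0,0,0],[0,0,0],[0,0,0]]}'; python3 -c "
from h import *;go((.486,.3375,.007),82.5)"
```

```text
clock: 22.4
position: [0.4865, 0.3364, 0.0074]
ee_rot: [-0.047, 0.706, -0.046, -0.705]
contact_force: [0.6, 0.6, -0.7]
width: 0.021
delta [ 0.04 -0.1   0.07] dr [3.141e+00 1.000e-03 2.000e-03] dq1 0.12 q6 2.189 q6 est +/- 5.45
delta [ 0.04 -0.1   0.07] dr [-0.    -0.001  0.001] dq1 0.12 q6 2.189 q6 est +/- 2.31
pos [0.4865 0.3364 0.0074] yaw -97.5 t 22.4 w 0.02104301721668738 F [ 0.6  0.6 -0.7]
```

Then release, rise and back off toward the middle so the cameras can see.

```bash
python3 -m creep '{"delta_pos":[[0.05,0,0],[0.1,0,0],[0.1,0,0]],"dr":[[0,0,0],[0,0,0],[0,0,0]]}'; python3 -m creep '{"delta_pos":[[0,0,0],[0,0,0],[0,0,0],[0,0,0],[-0.5,0,0],[-1.5,0,0],[-4,0,0],[-7.5,0,0],[-11,0,0],[-15,0,0]],"dr":[[0,0,0],[0,0,0],[0,0,0],[0,0,0],[0,0,0],[0,0,0],[0,0,0],[0,0,0],[0,0,0],[0,0,0]]}' -0.05; python3 -m creep '{"delta_pos":[[0,2,0],[0,5,0],[0,9,0],[0,13,0],[0,17,0],[0,21,0],[0,24,0],[0,26,0],[0,27,0],[0,27,0]],"dr":[[0,0,0],[0,0,0],[0,0,0],[0,0,0],[0,0,0],[0,0,0],[0,0,0],[0,0,0],[0,0,0],[0,0,0]]}'; python3 - <<'E'
from h import *
from rig import manip
import pickle
im=manip.get_image('top');cv2.imwrite('pics/t4.png',cv2.resize(im['pixels'][120:320,150:550],(800,400)))
P=cloud(im);P0=cloud(pickle.load(open('a.pkl','rb'))['top'])
def m(P,b,lo,hi):
  p=P[b[1]:b[3],b[0]:b[2]].reshape(-1,3);p=p[(p[:,2]>lo)&(p[:,2]<hi)];return (p[:,:2].mean(0)*1000).round(1),rect(p[:,:2])
for n,b,lo,hi in[('jar',(265,148,297,182),.045,.07),('block',(325,155,368,190),.04,.055),('tape',(380,150,428,196),.018,.035),('sq2',(462,190,489,248),.032,.045),('sq1',(489,190,530,262),.032,.045),('sq1bl',(489,190,530,262),.053,.066),('k1',(170,188,200,252),.01,.035),('k2',(200,188,222,262),.01,.035)]:
  print(n,m(P,b,lo,hi),m(P0,b,lo,hi) if n[:2]not in('k1','k2') and n[:3]!='sq1' else '')
go((.486,.07,.15),82.5)
E
```

```text
clock: 22.7
position: [0.4865, 0.3364, 0.0073]
ee_rot: [-0.047, 0.706, -0.046, -0.705]
contact_force: [-1.0, -0.2, 7.7]
width: 0.0205
clock: 23.7
position: [0.4856, 0.3359, 0.1574]
ee_rot: [0.046, -0.705, 0.047, 0.706]
contact_force: [0.2, 0.2, -0.1]
width: 0.0408
clock: 24.7
position: [0.4504, 0.0675, 0.1559]
ee_rot: [0.047, -0.706, 0.047, 0.706]
contact_force: [0.1, -0.4, -0.2]
width: 0.0404
jar (array([654.6, 156.4]), (array([655.2, 156.1]), array([40.5, 41.9]), 89.7)) (array([654.6, 156.3]), (array([654.9, 156.5]), array([41.2, 41.7]), 10.7))
block (array([636.8, -14.4]), (array([637.8, -14.7]), array([69.3, 43.6]), 72.8)) (array([636.7, -14.5]), (array([637. , -14.5]), array([69.7, 42.4]), 73.7))
tape (array([ 641.1, -162. ]), (array([ 640.8, -162. ]), array([78.5, 78.6]), 14.0)) (array([ 641.2, -162.1]), (array([ 640.8, -162.2]), array([79.1, 79. ]), 31.5))
sq2 (array([ 526.7, -339.8]), (array([ 535., -345.]), array([ 32.1, 126.2]), 81.9)) (array([ 528.5, -339.6]), (array([ 535.1, -344.9]), array([ 32.6, 126.3]), 81.7))
sq1 (array([ 511.4, -425.7]), (array([ 508.2, -424.5]), array([174.6, 103.3]), 0.4)) 
sq1bl (array([ 514.8, -422. ]), (array([ 508.3, -406.9]), array([105.3, 169.3]), 82.2)) 
k1 (array([510.8, 404.8]), (array([509.5, 404.7]), array([164.1,  76.5]), 3.0)) 
k2 (array([498.4, 332.5]), (array([491.8, 334.7]), array([179.5,  59.7]), 4.3)) 
delta [ 0.59 -0.63 -3.48] dr [3.14e+00 1.00e-03 0.00e+00] dq1 0.15 q6 1.701 q6 est +/- 4.99
delta [ 0.59 -0.63 -3.48] dr [-0.002 -0.     0.001] dq1 0.15 q6 1.701 q6 est +/- 1.84
pos [0.4507 0.0684 0.1559] yaw -97.6 t 24.75 w 0.04078861657070541 F [-0.6  0.9 -0.9]
```

View pics/t4.png

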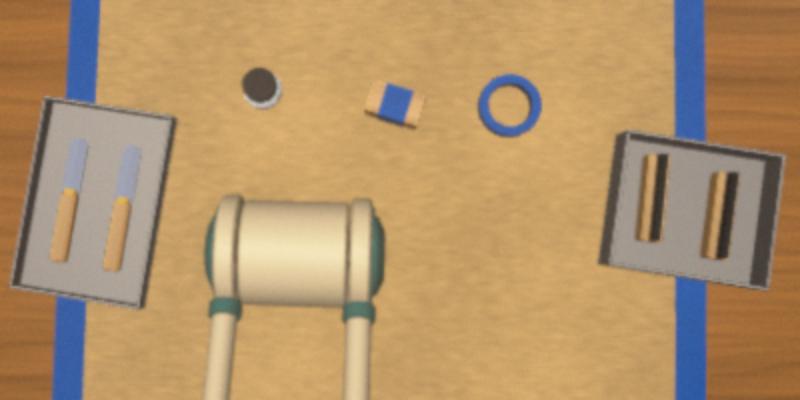

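Both knives lie flat in the tray at (68,200) and (122,208). Both squeegees stand blade up in the bin at (652,197) and (720,215). The jar, block and tape are where they were, and the arm is clear. Handing in.

```bash
python3 -c "
from rig import manip
print(manip.sign_off())"
```

```text
the job is handed in; nothing more can be done
None
```

The job is done and handed in at about 25 s. Squeegee1 went into the bin first, standing on its wooden back with the blade up beside squeegee2. Knife1 and then knife2 went flat into the tray, side by side about 70 mm apart.

- **Final top view:** it shows both squeegees standing in the bin and both knives lying on the tray floor, with the arm clear of everything.
- **Things to leave alone:** by depth, the jar, block and tape are within about 0.2 mm of where they started (mean position). Squeegee2's mean position reads about 2 mm off along its length, but its fitted outline is unchanged, so that is probably measurement noise.
- **Forces:** the highest wrist reading at the end of any call was about 8 N. Forces within a call were not read.
- **Checks that didn't work:** the last depth boxes for squeegee1 and the knives also caught parts of the container walls. Their sizes and angles mean nothing, so I judged those three from the picture and from the contact force when each was set down.

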